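# Catch the thread of a misplaced jar lid and screw it down

### The job

Two square amber jars stand in the plywood caddy, and the lid of one of them has not caught its thread and sits high. Hold that lid by its bar, turn it backwards (counter-clockwise seen from above) until it drops into the thread, then screw it down clockwise until it stops, fully home with its bar square to the jar's sides, and let go. Leave the jar upright in its pocket and leave the closed jar alone.

Things in the scene. Friction and masses are not known exactly. Their poses are not given: they have to be found in the camera images.
- lid: Grey plastic lid sitting loose and high on the jar: round, 62 mm across, 28 mm high, 0.07 kg, grip bar on top. Origin: centre of its lower edge; z up, x along the bar. Angle A = lid yaw minus jar yaw, counter-clockwise positive. At the start A is 8 to 32 deg and the origin 89.5 mm above the jar's; clockwise it jams at A = 0. Home: A = 0 (bar along the jar's x), origin 76 mm above the jar's.
- lid_bar (a point): Centre of the lid's upright grip bar, 40 mm above the lid origin. Bar: 46 mm long (lid x), 12 mm thick, 24 mm high (28 to 52 mm above the lid origin). Gripped firmly, the lid does not sink by itself: the hand must lower it.
- jar: Amber glass jar under that lid: square, 70 mm wide, neck to 100 mm, 0.5 kg. Origin: centre of underside; x, y square to its sides. Loose in a 76 mm pocket 20 mm deep (3 mm play, 5 deg). Thread: with A from 52 to 100 deg (best 75; stop near 104) the lid can sink 9.5 mm. Turned clockwise from there it sinks 4 mm more, to a firm stop at A = 0. Little torque.
- closed_jar: The other jar, same shape, same lid already screwed home: its bar top is 128 mm above its origin, against 141.5 mm for the high lid. Origin: centre of its underside. It stands in the neighbouring pocket, 110 mm from the first; either jar may be in either pocket.
Not all that is in view belongs to the job. What is shaped like the lid but green, turquoise or yellow is not meant.

How it is judged:
On the way:
1. the lid, turned backwards at least 45 degrees from its closed angle, has dropped into the thread (z of lid in the frame of jar between 0.074 and 0.083 m and angle between the x axis of lid and the x axis of jar, either way round above 0.785 rad and horizontal distance between lid and jar below 0.01 m), for 0.1 s.
At the end, for the whole second after the job is handed in: The lid is home on its jar: origin at most 78.5 mm above the jar's (76 when home), bar within 15 degrees of parallel to the jar's x axis, lid level on it (6 degrees); the jar is upright (6 degrees), down in its pocket, within 20 mm of its start; both at rest (z of lid in the frame of jar between 0.073 and 0.0785 m and angle between the x axis of lid and the x axis of jar, either way round below 0.26 rad and horizontal distance between lid and jar below 0.008 m and angle between the z axis of lid and the z axis of jar, either way round below 0.1 rad and angle between jar's own z axis and vertical below 0.1 rad and height (world z) of jar below 0.012 m and distance of jar from where it was at the start of the episode below 0.02 m and linear speed of each of lid, jar below 0.02 m/s); the robot touches nothing.
It fails at once if the closed jar is shifted more than 15 mm or tipped more than 10 degrees (distance of closed_jar from where it was at the start of the episode above 0.015 m or angle between closed_jar's own z axis and vertical above 0.175 rad).
It fails at once if the jar is lifted out of its pocket or tipped more than 15 degrees (height (world z) of jar above 0.03 m or angle between jar's own z axis and vertical above 0.26 rad).
It also fails if it takes over 38 s, if anything falls off the work surface, if the arm or the gripper's body presses on something with over 40 N, if the wrist force passes 120 N, or if a joint passes its speed limit or range.

### The arm

A 6-joint arm with a two-finger parallel gripper is mounted at the origin on the work surface. World frame = base frame: x ahead of the robot, y to its left, z up, the work surface at z = 0. Lengths are in m, angles in rad, forces in N, time in s.
With the tool pointing down it reaches from about 0.375 to 0.825 m from the base axis. Payload 5.5 kg.
Tool frame: the origin (TCP) lies midway between the tips of the shut fingers; the grasp point (between the pads) lies 19 mm behind it; z points along the fingers, y is the line along which they close (so a half turn about z gives the same grasp; the last joint's range is limited). The gripper opens to 85 mm and grips with 20 to 120 N. Pads are 22 mm wide; open, the fingers measure 114 mm over their backs; the gripper's body (76 mm by 85 mm) begins 54 mm behind the grasp point. The pads swing forward as they close: fully open they stand 13 mm farther back than shut.
Start: joints at [1.336, 0.314, -0.047, 1.21, 0, 1.571], TCP at [0.14, 0.584, 0.231] pointing down, gripper open.
Joint ranges: [-2.67, 2.67], [-0.69, 1.73], [-1.03, 1.25], [-2.08, 2.16], [-1.42, 1.45], [-3.14, 3.14]. Speed limits (rad/s): [2.39, 2.39, 3.01, 3.14, 3.14, 3.14].

### API

Orientations are given as [roll, pitch, yaw] about the fixed x, y, z axes, in that order (R = Rz(yaw) Ry(pitch) Rx(roll)).
In Python, from cell import robot, vision gives the robot as it stands. Calls block until the motion is done:
- robot.reach(position, orientation): joint-space move of the TCP to a pose.
- robot.move_l(position, ori=None, vel=0.15): straight line of the TCP; ori=None keeps the orientation; vel is the mean speed in m/s.
- robot.movej(angles): joint-space move.
- robot.open_jaws() and robot.close(): open the fingers fully, or close them until they stop; the grip force is fixed at half the most.
- robot.sleep(seconds).
- robot.solve_ik(position, orientation): joint angles nearest the present ones, or None.
- robot.get_obs(): the state.
- vision.grab_frame(name): name is "scene" or "top"; returns a dict with "img" (480x640x3 uint8, red, green, blue), "K" (3x3 intrinsics, pixels), "R" (3x3) and "t" (3): a world point X has camera coordinates R X + t. Camera axes: x right, y down, z forward; pixel columns grow to the right and rows downward; lengths in m; the calibration is good to about 2 mm. A picture is of the moment at which its call begins. There is no depth.
A pose or a line that the arm cannot do raises robot.PlanningError and nothing moves.
- robot.sign_off(): hands the job in; it is judged then, once.
The state is a dict: "time": time; "qpos": joint angles; "dq": joint speeds; "joint_efforts": joint torques, N m; "eef_pos": TCP position; "tcp_rot": TCP orientation; "contact_force": force on the tool from outside, world axes, zero at the start; "moment": the same for the moment, N m; "grip_width": finger opening in m; "grasp_force": force on a finger pad.
Only numpy, scipy, OpenCV 4.12 (cv2) and the standard library are available. Lean on these libraries where they do the work, as an engineer would, in place of code of your own. Each camera call takes 0.05 s, during which the arm holds its last target. There are 200 camera calls.

## Working session

There is one attempt and no reset: what is moved stays moved. The work goes in short steps, each a Python script; the robot and the scene stay as the last script left them, time stands still between calls to the robot, and variables do not carry over. Pictures are saved under pics/ and viewed, at most 10 in all, crops included, and the job is handed in when it is done.

```bash
mkdir -p pics; ls
python3 - <<'E'
from cell import robot, vision
import cv2
for n in("top","scene"):
    f=vision.grab_frame(n); cv2.imwrite(f"pics/{n}0.png",f["img"][:,:,::-1]); print(n,f["K"].tolist(),f["R"].round(4).tolist(),f["t"])
print(robot.get_obs())
E
```

```text
pics
top [[434.15743965337094, 0.0, 326.3978741616339], [0.0, 434.15743965337094, 234.2889930601437], [0.0, 0.0, 1.0]] [[0.0153, -0.9999, -0.0026], [-0.9929, -0.0149, -0.1182], [0.1182, 0.0044, -0.993]] [0.09553012 0.45293797 0.71123583]
scene [[563.6544567866966, 0.0, 324.46960377086356], [0.0, 563.6544567866966, 241.2164768908908], [0.0, 0.0, 1.0]] [[0.7849, 0.6195, 0.0116], [0.5408, -0.6758, -0.5009], [-0.3025, 0.3994, -0.8654]] [-0.41326882 -0.15120133  0.91798017]
{'time': 0.1, 'qpos': array([ 1.33597769e+00,  3.14173459e-01, -4.79930978e-02,  1.21019716e+00,
        1.04081803e-05,  1.57080322e+00]), 'dq': array([-0.00108117, -0.0015122 ,  0.00229455,  0.00092296, -0.00324426,
       -0.00095078]), 'joint_efforts': array([-1.23702075e-04, -5.40766919e+01,  3.40541768e+01,  1.12618395e-02,
        3.20559741e-05,  5.12310876e-06]), 'eef_pos': array([0.1394737 , 0.58302097, 0.23050376]), 'tcp_rot': array([-3.14002527e+00, -1.03973667e-05,  2.90676711e+00]), 'contact_force': array([0.28219227, 0.2077521 , 0.06281009]), 'moment': array([0.07412601, 0.00265392, 0.013895  ]), 'grasp_force': 0.0, 'grip_width': 0.08496740743857759}
```

View pics/top0.png

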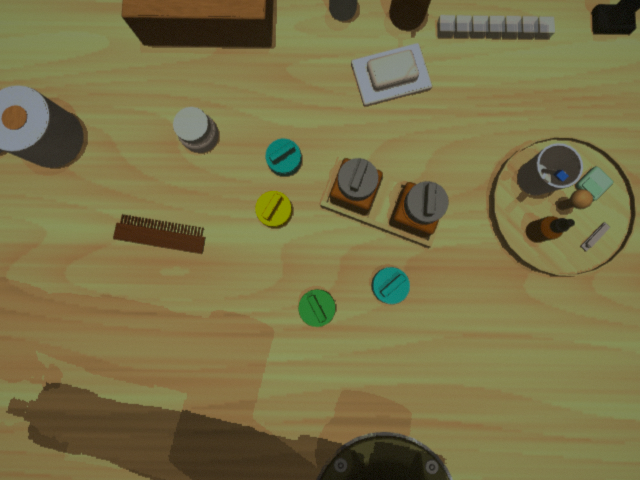

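View pics/scene0.png

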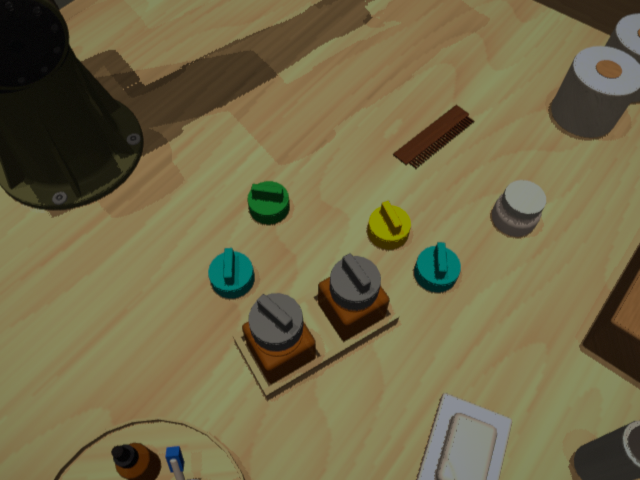

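Top view: grey lids at about (357,179) and (427,203) on the caddy, whose near edge runs (322,207)-(432,245). The right bar looks turned about 20° counter-clockwise from square and the left one looks square. In the scene view the lids are at (355,280) and (276,320). I'll zoom in on both views.

Run:
```python
import cv2, numpy as np
a=cv2.imread("pics/top0.png")[145:250,315:455]; b=cv2.imread("pics/scene0.png")[245:395,230:400]
a=cv2.resize(a,(560,420),interpolation=3)
b=cv2.resize(b,(680,600),interpolation=3)
cv2.imwrite("pics/ta.png",cv2.convertScaleAbs(a,alpha=1.8)); cv2.imwrite("pics/sb.png",cv2.convertScaleAbs(b,alpha=1.8))
```

```text
(no output)
```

View pics/ta.png

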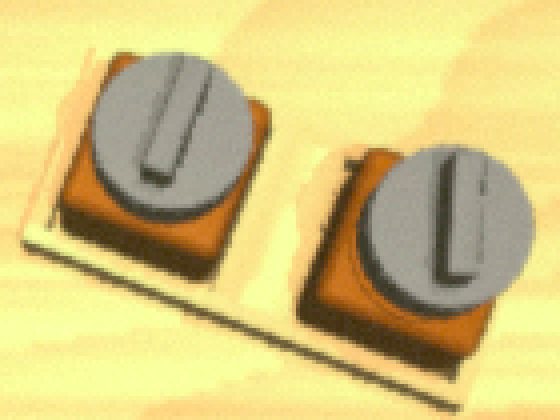

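View pics/sb.png

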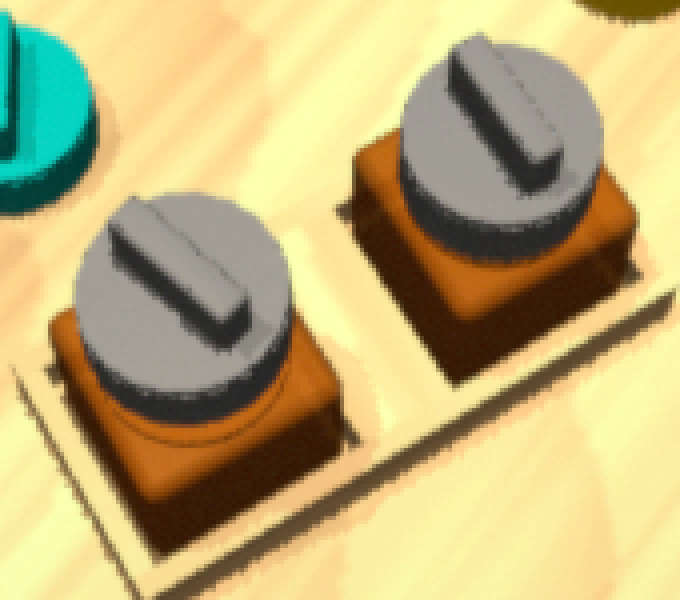

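The high lid is the one at the right in the top view and left in the scene view: its neck ring shows under it. Bar-top centre is about crop (467,212) in top and (179,256) in scene. Next I'll triangulate and get the angles.

```bash
cat > h.py <<'E'
import numpy as np, cv2
from cell import robot, vision
def ray(f,p):
    d=f["R"].T@np.linalg.inv(f["K"])@np.array([p[0],p[1],1.]); return -f["R"].T@f["t"],d
def plane(f,p,z):
    c,d=ray(f,p); return c+d*(z-c[2])/d[2]
def tri(f,p,g,q):
    c,d=ray(f,p); e,h=ray(g,q)
    s=np.linalg.lstsq(np.c_[d,-h],e-c,rcond=None)[0]; a,b=c+d*s[0],e+h*s[1]
    return (a+b)/2,np.linalg.norm(a-b)
E
python3 - <<'E'
from h import *
T=vision.grab_frame("top");S=vision.grab_frame("scene")
t=lambda x,y:(x/4+315-.4,y/4+145-.4)
s=lambda x,y:(x/4+230-.4,y/4+245-.4)
print("bar",tri(T,t(467,212),S,s(179,256)))
print("disc",tri(T,t(447,225),S,s(184,293)))
print("closed bar",tri(T,t(180,117),S,s(506,103)))
def ang(f,p,q,z):
    a,b=plane(f,p,z),plane(f,q,z);d=b-a; return np.degrees(np.arctan2(d[1],d[0]))%180,np.linalg.norm(d)
print("bar top-view",ang(T,t(448,272),t(457,152),.145),"scene",ang(S,s(218,308),s(112,228),.145),ang(S,s(250,290),s(138,197),.145))
print("closed bar",ang(T,t(145,165),t(178,60),.132),ang(S,s(562,152),s(484,37),.132))
print("caddy",ang(T,t(22,243),t(460,408),.02),ang(S,s(145,595),s(675,290),.02))
print("jar",ang(T,t(310,300),t(470,358),.075),ang(S,s(152,500),s(340,380),.075))
# grey discs by mask
for n,f in(("top",T),("scene",S)):
    h=cv2.cvtColor(f["img"],cv2.COLOR_RGB2HSV); m=((h[...,1]<50)&(h[...,2]>60)).astype(np.uint8)
    for c in cv2.findContours(m,0,1)[0]:
        if 800<cv2.contourArea(c)<5000: print(n,cv2.fitEllipse(c))
E
```

```text
bar (array([ 0.49237021, -0.04837411,  0.14634787]), np.float64(0.0006261762360826512))
disc (array([ 0.49248015, -0.04788949,  0.11913481]), np.float64(0.0021191276823959056))
closed bar (array([0.53027602, 0.05373137, 0.12942685]), np.float64(0.0005925099967714954))
bar top-view (np.float64(175.09417683825498), np.float64(0.044178280894740914)) scene (np.float64(0.37120563117898087), np.float64(0.03850399996075794)) (np.float64(177.47059989108183), np.float64(0.04260573693164171))
closed bar (np.float64(163.41224823600356), np.float64(0.04175476644881735)) (np.float64(158.1365725966449), np.float64(0.04386357893114805))
caddy (np.float64(69.93796466601273), np.float64(0.20059521374716707)) (np.float64(69.1056645933882), np.float64(0.20034180888116299))
jar (np.float64(70.59688027002943), np.float64(0.06725055521957309)) (np.float64(72.42804177401294), np.float64(0.06622152012678365))
top ((427.089599609375, 201.3402862548828), (38.88142776489258, 40.10059356689453), 114.1143798828125)
top ((357.62725830078125, 177.54197692871094), (37.66754150390625, 38.84178924560547), 88.76712799
[... 260 characters left out ...]
076172), (52.18621063232422, 69.61570739746094), 6.489036560058594)
top ((391.1492614746094, 73.32756805419922), (53.079044342041016, 83.9483871459961), 76.84640502929688)
top ((495.84796142578125, 23.55493927001953), (16.490177154541016, 135.17092895507812), 90.73681640625)
scene ((275.043212890625, 317.3263244628906), (45.77714538574219, 52.45383834838867), 54.2667350769043)
scene ((354.8041687011719, 277.6050720214844), (42.539188385009766, 47.78710174560547), 74.10064697265625)
scene ((521.5331420898438, 202.85861206054688), (42.58916473388672, 48.1861457824707), 36.43175506591797)
scene ((607.5509033203125, 70.31388854980469), (47.682159423828125, 70.39604187011719), 107.34077453613281)
```

Checks: bar top z 0.146, disc top 0.119, and 109 mm to the closed bar, all consistent. Centre is (0.492,-0.048), bar yaw about -3°, jar yaw about -19.5°, so A is about 16°. Next: check the IK, then approach.

Run:
```python
from h import *
P=[.4924,-.048,.20]
for y in(-25,-3,62,155,177,242):
    q=robot.solve_ik(P,[np.pi,0,np.radians(y)]); print(y,None if q is None else np.round(q,2))
q=[robot.solve_ik([.4924,-.048,z],[np.pi,0,np.radians(y)]) is not None for z in(.124,.108) for y in(-25,-3,62,155,177,242)];print(q)
```

```text
-25 [-0.1   0.13 -0.35  1.09  0.   -2.8 ]
-3 [-0.1   0.13 -0.35  1.09  0.    3.1 ]
62 [-0.1   0.13 -0.35  1.09  0.    1.96]
155 [-0.1   0.13 -0.35  1.09  0.    0.34]
177 [-0.1   0.13 -0.35  1.09  0.   -0.04]
242 [-0.1   0.13 -0.35  1.09  0.   -1.18]
[True, True, True, True, True, True, True, True, True, True, True, True]
```

```bash
cat >> h.py <<'E'
def st(tag=""):
    o=robot.get_obs(); print(tag,"t%.1f"%o["time"],o["eef_pos"].round(4),"yaw%.1f"%(np.degrees(o["tcp_rot"][2])%360),"F",o["contact_force"].round(1),"M",o["moment"].round(2),"w%.4f g%.0f"%(o["grip_width"],o["grasp_force"])); return o
def ori(y): return [np.pi,0,np.radians((y+180)%360-180)]
E
python3 - <<'E'
from h import *
robot.reach([.4924,-.048,.2],ori(177)); st()
robot.move_l([.4924,-.048,.1245]); st()
robot.close(); st("grip")
E
```

```text
t2.8 [ 0.4926 -0.0474  0.2   ] yaw177.1 F [-0.6  0.2 -0.8] M [0.   0.01 0.  ] w0.0853 g0
 t3.4 [ 0.4928 -0.0478  0.125 ] yaw177.0 F [-1.  -0.5 -0.7] M [-0.04  0.01 -0.03] w0.0856 g0
grip t4.1 [ 0.4925 -0.048   0.1248] yaw177.0 F [-0.6  0.3  2.3] M [ 0.03  0.11 -0.02] w0.0109 g61
```

Gripped, width about 12 mm. Now turn backwards and then lower.

Run:
```python
from h import *
x,y=.4925,-.048
for a in(195,215,238):
    robot.reach([x,y,.1247],ori(a)); st()
for z in(.122,.1195,.117,.1155):
    robot.move_l([x,y,z],vel=.02); o=st()
    if o["contact_force"][2]>15: break
f=vision.grab_frame("scene"); cv2.imwrite("pics/s1.png",cv2.convertScaleAbs(cv2.resize(f["img"][225:395,200:400,::-1],(680,578),interpolation=3),alpha=1.8))
```

```text
t4.5 [ 0.4926 -0.048   0.1248] yaw194.8 F [0.2 0.3 0.8] M [-0.01 -0.02  0.07] w0.0110 g61
 t4.9 [ 0.4922 -0.048   0.1244] yaw214.7 F [ 0.4  0.1 -1. ] M [0.03 0.03 0.  ] w0.0107 g60
 t5.4 [ 0.4923 -0.0478  0.1245] yaw237.7 F [-0.5  0.9  0.2] M [ 0.25  0.19 -0.05] w0.0110 g60
 t5.7 [ 0.4922 -0.0478  0.1217] yaw237.9 F [-0.8  1.8 -0.4] M [0.4  0.19 0.02] w0.0108 g60
 t5.9 [ 0.4924 -0.0479  0.1193] yaw238.0 F [-0.8  1.9 -0.7] M [0.51 0.2  0.02] w0.0107 g60
 t6.2 [ 0.4924 -0.048   0.1168] yaw238.0 F [-0.8  1.9 -1.5] M [ 0.5   0.17 -0.04] w0.0108 g60
 t6.5 [ 0.4925 -0.0479  0.1155] yaw238.0 F [-2.1  2.3 -0.2] M [ 0.69  0.33 -0.05] w0.0106 g60
```

View pics/s1.png

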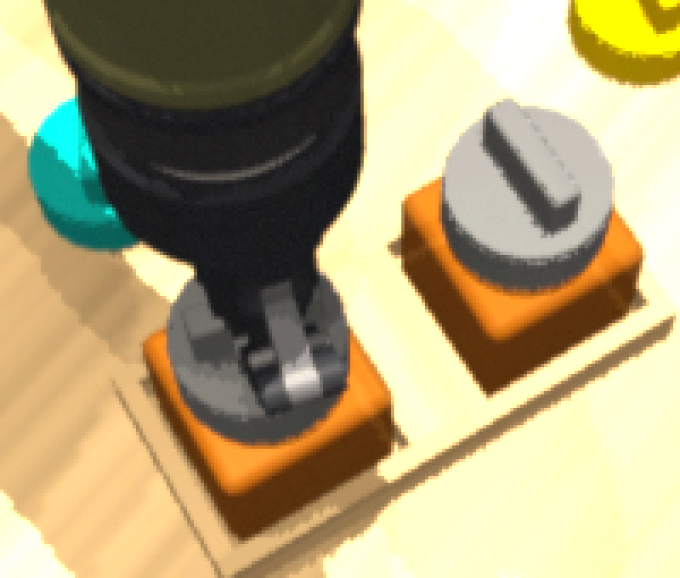

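The lid has dropped in: it sits low and level with the neighbour's, at about picture (258,360), and there was no resistance. Now seat it and screw clockwise along the helix.

Run:
```python
from h import *
x,y=.4925,-.048
robot.move_l([x,y,.1148],vel=.02); robot.sleep(.2); st("seat")
z0,a0=.1149,238
for a in(220,200,185,175,168,163,160,157,154):
    z=max(z0-.004*(a0-a)/77,.1106)
    robot.reach([x,y,z],ori(a)); robot.sleep(.1); o=st(a)
    if abs(o["moment"][2])>.8 or np.linalg.norm(o["contact_force"])>30: print("stop"); break
```

```text
seat t7.0 [ 0.4926 -0.0478  0.1152] yaw238.0 F [-3.   2.9  5.8] M [0.91 0.73 0.04] w0.0105 g61
220 t7.5 [ 0.4938 -0.0482  0.1151] yaw220.0 F [-0.9  2.7  7.8] M [ 0.76  0.37 -0.14] w0.0107 g61
200 t8.0 [ 0.4942 -0.0487  0.1148] yaw200.0 F [-3.3  1.4 14. ] M [ 0.38  0.82 -0.  ] w0.0108 g62
185 t8.4 [ 0.494  -0.0488  0.1137] yaw185.0 F [-2.6  0.4 11.3] M [ 0.26  0.66 -0.23] w0.0109 g62
175 t8.8 [ 0.4939 -0.0488  0.1129] yaw175.0 F [-1.9  1.1  8.4] M [ 0.3   0.55 -0.18] w0.0106 g62
168 t9.2 [ 0.494  -0.0486  0.1123] yaw168.0 F [-1.   2.1  6.5] M [ 0.41  0.19 -0.19] w0.0104 g61
163 t9.5 [ 0.494  -0.0488  0.1119] yaw163.1 F [-0.1  0.1  5.8] M [ 0.05  0.07 -0.1 ] w0.0110 g61
160 t9.9 [ 0.494  -0.0488  0.1117] yaw160.1 F [ 0.6 -0.8  5.4] M [-0.17 -0.15 -0.06] w0.0110 g61
157 t10.2 [ 0.4937 -0.0488  0.1115] yaw157.2 F [ 0.3 -0.7  6.6] M [-0.17  0.02 -0.07] w0.0109 g61
154 t10.6 [ 0.4934 -0.0485  0.1115] yaw154.2 F [-0.8  0.7  7.6] M [0.04 0.33 0.29] w0.0111 g62
```

Run:
```python
from h import *
x,y=.4932,-.0485
for a in(152,150,148,146):
    robot.reach([x,y,.1105],ori(a)); robot.sleep(.15); o=st(a)
    if o["moment"][2]>1.2: break
```

```text
152 t11.0 [ 0.4934 -0.0482  0.1115] yaw152.3 F [-3.4  2.3 12.8] M [0.53 0.87 0.92] w0.0108 g63
150 t11.4 [ 0.4933 -0.0482  0.1115] yaw150.4 F [-3.8  2.9 12.5] M [0.45 0.98 1.43] w0.0105 g70
```

Firm stop reached: moment rising, and the total sink is 13.3 mm. Release, back off and look.

Run:
```python
from h import *
robot.reach([.4932,-.0485,.112],ori(153)); st()
robot.open_jaws(); st("open")
robot.move_l([.4932,-.0485,.21]); robot.reach([.30,.40,.25],ori(170)); st()
f=vision.grab_frame("top");g=vision.grab_frame("scene")
a=cv2.resize(f["img"][145:250,315:455,::-1],(400,300),interpolation=3); b=cv2.resize(g["img"][245:395,200:400,::-1],(400,300),interpolation=3)
cv2.imwrite("pics/end.png",cv2.convertScaleAbs(np.hstack([a,b]),alpha=1.8))
```

```text
t11.6 [ 0.4926 -0.0485  0.1119] yaw153.0 F [-3.2  0.9  5.4] M [0.27 0.87 0.27] w0.0112 g61
open t12.3 [ 0.4932 -0.0485  0.112 ] yaw153.0 F [-0.8  0.4  0.4] M [-0.02 -0.05  0.01] w0.0858 g0
 t14.9 [0.3006 0.3994 0.2498] yaw169.9 F [ 0.3  0.3 -0.3] M [-0.04 -0.03  0.06] w0.0851 g0
```

View pics/end.png

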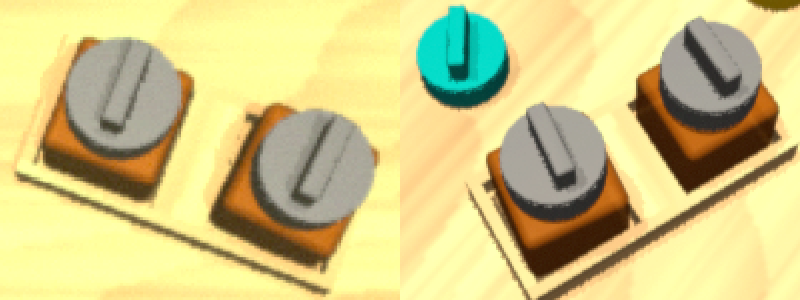

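Both lids now look alike. The treated one, near (318,165) on the left and (553,160) on the right, sits low and level with its bar square to the jar. The jar is upright in its pocket, and the other jar hasn't moved.

```bash
python3 -c "
from cell import robot
print(robot.sign_off())"
```

```text
the job is handed in; nothing more can be done
None
```

The high lid dropped into its thread and is screwed down to the stop (about 13.3 mm of the 13.5 mm sink). The jar is upright in its pocket, the closed jar looks unmoved, and the job was handed in at about 15 s; no verdict came back.

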